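# Weigh the fired pieces in the sculptor's tote

## Task

Weigh the fired clay pieces: pick up the small open wooden tote that has the two loose dark pieces in it by its handle bar, keep it level so that both pieces stay inside, and set it down, without dropping it, standing in the middle of the round steel pan of the bench scale. Then let go of it.

Things in the scene. Friction and masses are not known exactly. Their poses are not given: they have to be found in the camera images.
- tote_handle (a point): Centre of the bar handle of the plywood tote holding the two dark pieces (an equal tote is empty). Sizes in mm. Bar along y, 126 long, 14 thick (x), 20 high, open space beneath; this point is 78 mm above the tote's underside. Tote 90 (x) x 140 (y), floor 6, walls 32 high and 6 to 8 thick, end posts 34 wide and 88 high; upright on the table; about 0.4 kg, balanced under this point. z up.
- module_center (a point): Centre of a loose dark stoneware block with a notch in its top, 34 x 28 x 26 mm (x, y, z), about 45 g, lying free on the floor of the tote (centre 19 mm above the tote's underside).
- spool_center (a point): Centre of a loose dark stoneware spool with a waist, 28 mm in diameter and 26 mm high, about 35 g, standing free on the floor of the tote (centre 19 mm above the tote's underside).
- scale_pan (a point): Centre of the top of the bench scale's flat round steel pan, 200 mm across, 60 mm above the table, z up. It is fixed and does not sink or turn. Under it a grey plastic body 190 mm square, with a lower 45 mm strip with display and keys on its -x side. The similar round grey disc on a pedestal (banding wheel) is not it.

How it is judged (in metres and radians):
On the way:
1. the tote has been lowered onto the scale's pan (its underside within 8 mm of it) while still held, so it is not dropped (horizontal distance between tote_handle and scale_pan below 0.03 m and z of tote_handle in the frame of scale_pan between 0.07 and 0.086 m and contact force between the fingers and tote above 0.5 N), for 0.05 s.
At the end, for the whole second after the job is handed in: The tote stands upright (within about 6 degrees) and at rest on the scale's pan, its centre within 20 mm of the pan's centre, at any yaw, with both dark pieces inside it (horizontal distance between tote_handle and scale_pan below 0.02 m and z of tote_handle in the frame of scale_pan between 0.073 and 0.083 m and angle between tote_handle's own z axis and vertical below 0.1 rad and linear speed of tote below 0.02 m/s and x of module_center in the frame of tote_handle between -0.039 and 0.039 m and y of module_center in the frame of tote_handle between -0.062 and 0.062 m and z of module_center in the frame of tote_handle between -0.078 and -0.03 m and x of spool_center in the frame of tote_handle between -0.039 and 0.039 m and y of spool_center in the frame of tote_handle between -0.062 and 0.062 m and z of spool_center in the frame of tote_handle between -0.078 and -0.03 m); the robot touches nothing.
It fails at once if the tote is tipped more than 20 degrees from level (angle between tote_handle's own z axis and vertical above 0.35 rad).
It also fails if it takes over 38 s, if anything falls off the work surface, if the arm or the gripper's body presses on something with over 40 N, if the wrist force passes 120 N, or if a joint passes its speed limit or range.

## Robot

A 6-joint arm with a two-finger parallel gripper is mounted at the origin on the work surface. World frame = base frame: x ahead of the robot, y to its left, z up, the work surface at z = 0. Lengths are in mm, angles in rad, forces in N, time in s.
With the tool pointing down it reaches from about 275 to 850 mm from the base axis. Payload 19 kg.
Tool frame: the origin (TCP) lies midway between the tips of the shut fingers; the grasp point (between the pads) lies 19 mm behind it (tcp_to_grasp is the distance from the TCP to the grasp point, in mm); z points along the fingers, y is the direction in which the jaws open and shut (so a half turn about z gives the same grasp; the last joint's range is limited). The gripper opens to 85 mm and grips with 20 to 120 N. Pads are 22 mm wide; open, the fingers measure 114 mm over their backs; the gripper's body (76 mm by 85 mm) begins 54 mm behind the grasp point. The pads swing forward as they close: fully open they stand 13 mm farther back than shut.
Start: joints at [-0.134, 0.15, 1.437, -0, 1.554, -0.134], TCP at [574.97, -0.016, 231.267] pointing down, gripper open.
Joint ranges: [-2.8, 2.8], [-0.68, 2.1], [0.12, 2.68], [-1.39, 4.53], [0.16, 2.79], [-2.81, 2.81]. Speed limits (rad/s): [1.89, 1.89, 2.22, 3.01, 3.01, 3.01].

## Interface

Orientations are given as a rotation vector (axis times angle).
In Python, from station import get_obs, camera, camera_params, job_done, tcp_to_grasp gives the robot as it stands. The module is installed in compiled form; this text tells all that it offers.
- The arm moves only by the shell command python3 -m creep 'ROWS'. ROWS is JSON, a list of rows, each an object of numbers: "x", "y", "z": the shift along the tool's x, y, z in m; "yaw": the turn about the tool's z in degrees; "fingers": the finger opening in m, from 0 to 0.0854. In form: [{"x": .., "y": .., "z": .., "yaw": .., "fingers": ..}, ...]. A call has 1 to 12 rows; each row is the pose to reach, as a shift and turn from the pose measured when the call began, along the tool's axes at that moment; what a row does not reach only later rows make up. A row lasts 1/10 s, in which the tool goes at most 50 mm and 8.59 degrees, less where a joint would pass 70% of its speed; a pose out of reach is approached as far as the arm can. A call with a gripper value outside its range is refused whole. The fingers move at their own pace and stop on an object; the grip force is fixed at half the most. Time passes only in rows, so rows that repeat a pose let the fingers close. It gives the time, the measured TCP pose, the force and the opening at its end, in the units of the state.
- get_obs(): the state, without advancing time (a new reading comes with each control period).
- camera(name): name is "scene" or "side" or "wrist"; returns the picture (400x640x3 uint8, red, green, blue); there is no depth.
- camera_params(name): a dict with "K" (3x3 intrinsics, pixels), "view" (4x4, takes a point from world to camera coordinates). Camera axes: x right, y down, z forward; pixel columns grow to the right and rows downward; lengths in mm; the calibration is good to about 2 mm. A picture is of the moment at which its call begins: read the wrist's pose just before it. camera_params takes no time and is no camera call; for the wrist camera it gives the pose at the moment of the call.
- job_done(): hands the job in, once; it reports no verdict.
The state is a dict: "time": time; "joint_positions": joint angles; "dq": joint speeds; "tau": joint torques, N m; "eef_pos": TCP position; "tcp_rot": TCP orientation; "wrist_force": force on the tool from outside, world axes, zero at the start; "wrist_torque": the same for the moment, N m; "finger_gap": opening from 0.0 (shut) to 1.0 (fully open).
Only numpy, scipy, OpenCV 4.12 (cv2) and the standard library are available. Lean on these libraries where they do the work, as an engineer would, in place of code of your own. Each camera call takes 0.05 s, during which the arm holds its last target.

## Working session

There is one attempt and no reset: what is moved stays moved. The work goes in short steps, Python scripts to look and compute and a shell command to move; the robot and the scene stay as the last step left them, time stands still between calls to the robot, and variables do not carry over. Pictures are saved under pics/ and viewed, and the job is handed in when it is done.

```bash
mkdir -p pics
python3 - <<'E'
from station import *
import cv2
o=get_obs();print(o)
for n in ("scene","side","wrist"):
    p=camera_params(n);print(n,p['K'].tolist() if hasattr(p['K'],'tolist') else p['K'],p['view'])
    cv2.imwrite(f"pics/{n}0.png",camera(n)[:,:,::-1])
print(tcp_to_grasp)
E
```

```text
{'time': 0.0, 'joint_positions': array([-1.34008171e-01,  1.50951711e-01,  1.43801053e+00, -6.50416233e-06,
        1.55380992e+00, -1.33993902e-01]), 'dq': array([ 0.00240585,  0.00093092,  0.00027054, -0.00083624,  0.00104154,
        0.00220153]), 'tau': array([ 9.08163997e-05, -7.13061190e+01, -5.70858908e+01, -1.86872212e-04,
        9.14935896e-03,  2.21375326e-04]), 'eef_pos': array([5.74754352e+02, 6.50301897e-03, 2.30705199e+02]), 'tcp_rot': array([-2.22079657e+00, -2.22076514e+00,  1.13111967e-03]), 'wrist_force': array([-0.58235695, -0.36325685,  0.05586163]), 'wrist_torque': array([ 0.0025756 , -0.00896214,  0.00850521]), 'finger_gap': 1.0003167804851143}
scene [[410.7497311371934, 0.0, 319.8788011565517], [0.0, 410.7497311371934, 194.67998850848713], [0.0, 0.0, 1.0]] [[ 3.55986344e-01  9.34431305e-01 -1.05763312e-02 -1.85036754e+02]
 [ 7.92870703e-01 -3.08008081e-01 -5.25820378e-01 -3.84464809e+02]
 [-4.94600618e-01  1.78799211e-01 -8.50529877e-01  1.23230119e+03]
 [ 0.00000000e+00  0.00000000e+00  0.00000000e+00  1.00000000e+00]]
side [[382.38206974242854, 0.0, 320.17771415819124], [0.0, 382.38206974242854, 196.6843655255934], [0.0, 0.0, 1.0]] [[ 6.95790745e-01 -7.18238017e-01  3.06437021e-03 -3.93549143e+02]
 [-3.45484809e-01 -3.38421668e-01 -8.75277683e-01  2.79168914e+02]
 [ 6.29694756e-01  6.07951418e-01 -4.83610988e-01  4.88837002e+02]
 [ 0.00000000e+00  0.00000000e+00  0.00000000e+00  1.00000000e+00]]
wrist [[344.941945614043, 0.0, 320.96566227268744], [0.0, 344.941945614043, 205.32146165464357], [0.0, 0.0, 1.0]] [[ 9.99999835e-01 -4.23057472e-04  3.89817694e-04 -5.74166026e+02]
 [-5.25974374e-04 -9.46839346e-01  3.21706349e-01 -4.07579444e+01]
 [ 2.32994456e-04 -3.21706501e-01 -9.46839412e-01  3.79904637e+02]
 [ 0.00000000e+00  0.00000000e+00  0.00000000e+00  1.00000000e+00]]
18.700000000000003
```

View pics/scene0.png

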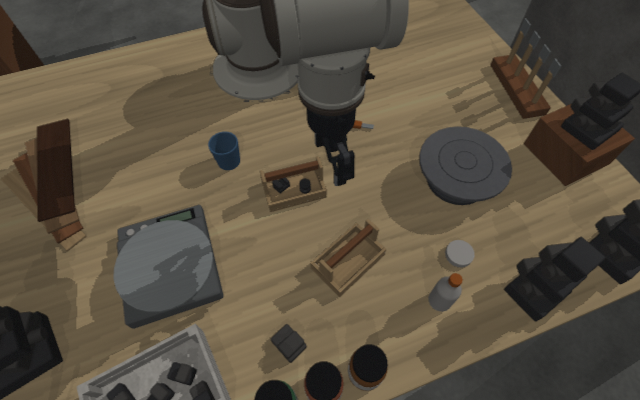

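View pics/side0.png

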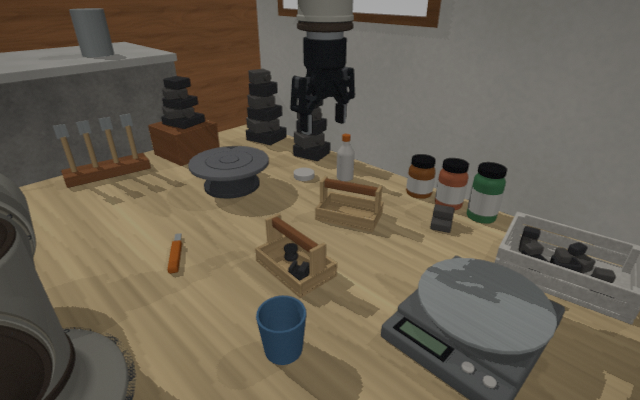

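View pics/wrist0.png

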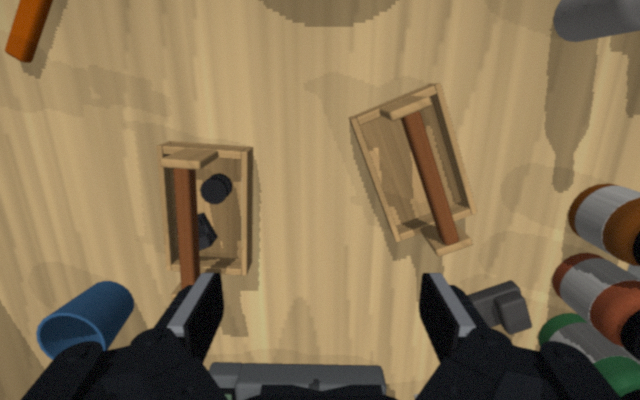

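```bash
cat > h.py <<'E'
import numpy as np,cv2
from station import *
def ray(n,uv,z,P=None):
    P=P or camera_params(n);K=np.array(P['K']);V=np.array(P['view']);R=V[:3,:3];t=V[:3,3]
    c=-R.T@t;d=R.T@np.linalg.inv(K)@np.array([uv[0],uv[1],1.]);return c+d*(z-c[2])/d[2]
def tri(obs):
    A=np.zeros((3,3));b=np.zeros(3)
    for n,uv in obs:
        p=ray(n,uv,0);V=np.array(camera_params(n)['view']);c=-V[:3,:3].T@V[:3,3]
        d=(p-c)/np.linalg.norm(p-c);M=np.eye(3)-np.outer(d,d);A+=M;b+=M@c
    return np.linalg.solve(A,b)
def mask(im,lo,hi):
    return cv2.inRange(cv2.cvtColor(im,cv2.COLOR_BGR2HSV),lo,hi)
def blobs(m,mn):
    n,l,s,c=cv2.connectedComponentsWithStats(m)
    return [(i,s[i].tolist(),c[i].round(1).tolist()) for i in range(1,n) if s[i][4]>mn],l
E
python3 - <<'E'
from h import *
for n,pts in (("scene",[(290,172),(165,265),(130,265),(350,243),(300,190)]),("side",[(295,235),(487,303),(350,187)]),("wrist",[(188,220),(430,170),(210,160)])):
    im=cv2.imread(f"pics/{n}0.png");h=cv2.cvtColor(im,cv2.COLOR_BGR2HSV)
    print(n,[h[y,x].tolist() for x,y in pts])
    m=mask(im,(0,110,40),(13,255,200));
    b,l=blobs(m,60)
    for i,s,c in b:
        r=cv2.minAreaRect(np.argwhere(l==i)[:,::-1].astype(np.float32));print(s,c,cv2.boxPoints(r).round(1).tolist())
# crop views
im=cv2.imread("pics/wrist0.png");cv2.imwrite("pics/w0c.png",cv2.resize(im[120:320,130:290],None,fx=3,fy=3,interpolation=2))
im=cv2.imread("pics/scene0.png");cv2.imwrite("pics/s0c.png",cv2.resize(im[140:345,100:340],None,fx=3,fy=2.9,interpolation=2)[:,:800])
E
```

```text
scene [[12, 130, 55], [90, 7, 77], [90, 7, 103], [12, 141, 83], [13, 56, 41]]
[0, 6, 21, 70, 881] [6.8, 45.5] [[-0.0, 6.0], [20.0, 6.0], [20.0, 75.0], [0.0, 75.0]]
[491, 56, 144, 130, 5281] [555.9, 129.8] [[457.1000061035156, 112.4000015258789], [501.20001220703125, 46.70000076293945], [634.9000244140625, 136.6999969482422], [590.7000122070312, 202.3000030517578]]
[36, 120, 39, 99, 1583] [53.9, 164.5] [[34.400001525878906, 121.9000015258789], [68.5, 119.5999984741211], [74.69999694824219, 216.0], [40.70000076293945, 218.1999969482422]]
[14, 153, 24, 53, 481] [26.8, 174.9] [[12.800000190734863, 157.39999389648438], [26.0, 153.0], [42.70000076293945, 203.10000610351562], [29.5, 207.5]]
[56, 155, 8, 35, 117] [60.2, 173.2] [[56.0, 155.0], [63.0, 155.0], [63.0, 189.0], [56.0, 189.0]]
[265, 161, 53, 20, 434] [291.2, 170.7] [[264.29998779296875, 173.1999969482422], [316.29998779296875, 160.1999969482422], [318.3999938964844, 168.39999389648438], [266.3999938964844, 181.39999389648438]]
[52, 221, 31, 22, 311] [66.8, 231.2] [[51.599998474121094, 232.1999969482422], [77.0, 218.10000610351562],
[... 3468 characters left out ...]
000122070312, 217.6999969482422], [627.4000244140625, 220.10000610351562]]
[605, 206, 27, 27, 166] [616.7, 219.9] [[599.4000244140625, 222.1999969482422], [622.0999755859375, 205.1999969482422], [632.9000244140625, 219.60000610351562], [610.2000122070312, 236.60000610351562]]
[603, 230, 36, 35, 285] [620.6, 244.5] [[603.0, 264.0], [603.0, 230.0], [638.0, 230.0], [638.0, 264.0]]
[553, 253, 49, 43, 476] [568.7, 267.4] [[543.2999877929688, 278.70001220703125], [585.7999877929688, 240.1999969482422], [601.0, 257.0], [558.5, 295.5]]
[591, 281, 49, 65, 2046] [615.4, 308.6] [[581.5, 326.70001220703125], [610.0, 267.8999938964844], [650.0, 287.29998779296875], [621.4000244140625, 346.1000061035156]]
```

View pics/w0c.png

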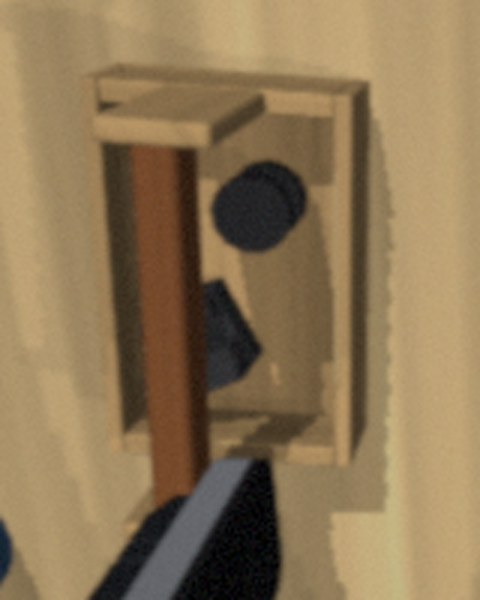

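View pics/s0c.png

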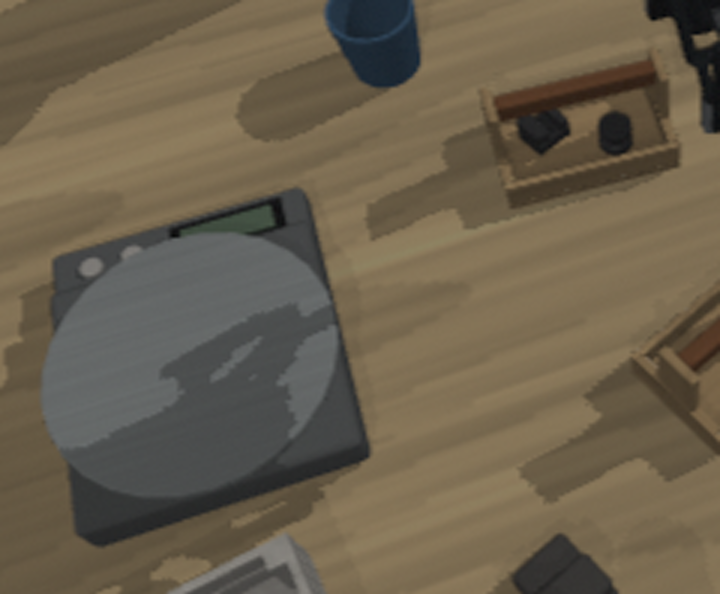

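Run:
```python
from h import *
print("bar tri",tri([("scene",(291.2,170.7)),("side",(292.8,234.0))]))
e1=tri([("scene",(265.4,177.3)),("side",(313.6,248.5))]);e2=tri([("scene",(317.4,164.3)),("side",(271.6,219.7))]);print(e1,e2,np.degrees(np.arctan2(*(e2-e1)[:2])))
# wrist bar top face edges z=88
f=lambda x,y:(130+x/3,120+y/3)
for q in [(133,148),(182,148),(155,480),(190,480)]: print("w",ray("wrist",f(*q),88))
for q in [(97,77),(365,83),(350,460),(112,447)]: print("rim",ray("wrist",f(*q),32).round(1))
pts=[ray("scene",(100+x/3,140+y/2.9),60)[:2] for x,y in [(43,370),(190,233),(338,350),(170,497),(80,460),(310,440),(290,262),(60,300)]]
def circ(p):
    p=np.array(p);A=np.c_[2*p,np.ones(len(p))];s=np.linalg.lstsq(A,(p**2).sum(1),rcond=None)[0];return s[:2],np.sqrt(s[2]+s[:2]@s[:2])
print("pan",circ(pts))
im=cv2.imread("pics/side0.png");cv2.imwrite("pics/d0c.png",cv2.resize(im[250:400,370:580],None,fx=3.5,fy=3.5,interpolation=2))
```

```text
bar tri [450.25058081 -41.94935672  77.81217559]
[ 445.85892875 -101.58145156   77.64242347] [453.94495505  21.43608351  78.25403655] 3.7606807711944366
w [450.5949415   18.61317074  88.        ]
w [464.35960771  18.60565877  88.        ]
w [442.916752   -87.72411755  88.        ]
w [453.90520393 -87.73232726  88.        ]
rim [417.8  29.7  32. ]
rim [505.7  27.7  32. ]
rim [ 491.  -112.9   32. ]
rim [ 403.  -107.3   32. ]
pan (array([ 561.74029753, -357.50877977]), np.float64(100.73338096935423))
```

View pics/d0c.png

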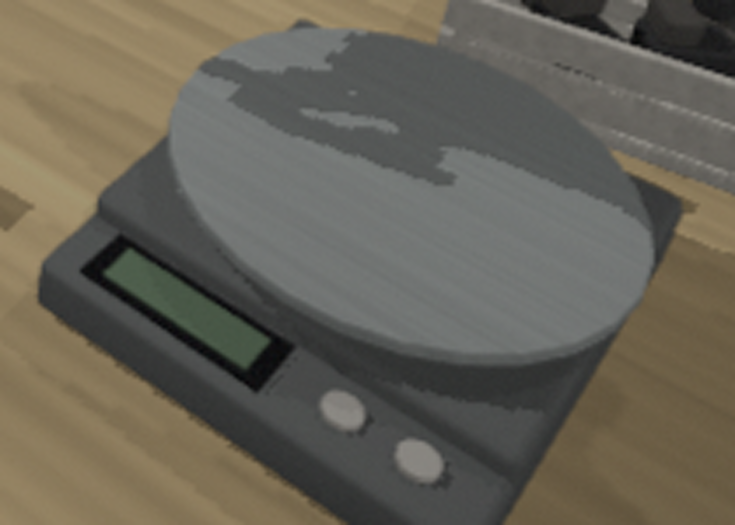

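```bash
python3 -m creep '[{"x":-0.010,"y":-0.031,"z":0.018,"yaw":1},{"x":-0.021,"y":-0.061,"z":0.035,"yaw":2},{"x":-0.031,"y":-0.092,"z":0.053,"yaw":3.5},{"x":-0.041,"y":-0.1225,"z":0.070,"yaw":4.5},{"x":-0.041,"y":-0.1225,"z":0.070,"yaw":4.5},{"x":-0.041,"y":-0.1225,"z":0.070,"yaw":4.5},{"x":-0.041,"y":-0.1225,"z":0.070,"yaw":4.5}]'
python3 - <<'E'
from h import *
o=get_obs();print(o['time'],o['eef_pos'],o['tcp_rot'])
P=camera_params("wrist");im=camera("wrist");cv2.imwrite("pics/wrist1.png",im[:,:,::-1])
np.savez("w1.npz",K=P['K'],view=P['view'])
p=[(172,150),(205,65),(300,30),(450,43),(600,145),(652,230),(620,320),(480,352),(350,325),(240,250)]
q=np.array([ray("side",(370+x/3.5,250+y/3.5),60)[:2] for x,y in p])
A=np.c_[2*q,np.ones(len(q))];s=np.linalg.lstsq(A,(q**2).sum(1),rcond=None)[0];print(s[:2],np.sqrt(s[2]+s[:2]@s[:2]))
E
```

```text
0.15 [ 5.74819706e+02 -1.52423804e-02  2.30858163e+02] [-2.22098740e+00 -2.22089767e+00  8.65659191e-04]
[ 558.41762111 -360.99394026] 98.81385262500386invalid input at $[0]: expected keys x, y, z, yaw, fingers
```

View pics/wrist1.png

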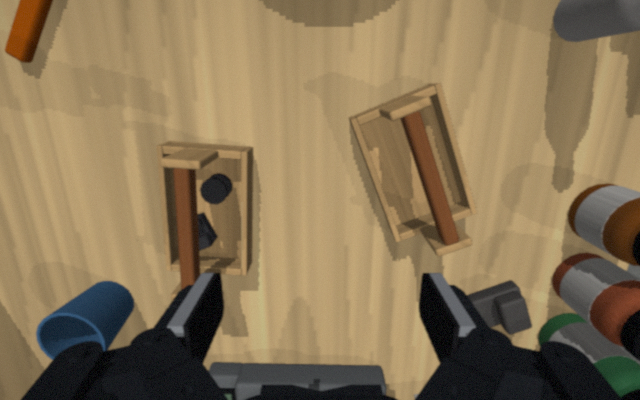

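The move was refused because rows need all five keys, and the wrist view is unchanged: bar at about (186,225). The pan is near (560,-359) from both views.

```bash
python3 -m creep '[{"x":-0.010,"y":-0.031,"z":0.018,"yaw":1,"fingers":0.085},{"x":-0.021,"y":-0.061,"z":0.035,"yaw":2,"fingers":0.085},{"x":-0.031,"y":-0.092,"z":0.053,"yaw":3.5,"fingers":0.085},{"x":-0.041,"y":-0.1225,"z":0.070,"yaw":4.5,"fingers":0.085},{"x":-0.041,"y":-0.1225,"z":0.070,"yaw":4.5,"fingers":0.085},{"x":-0.041,"y":-0.1225,"z":0.070,"yaw":4.5,"fingers":0.085},{"x":-0.041,"y":-0.1225,"z":0.070,"yaw":4.5,"fingers":0.085}]'
python3 - <<'E'
from h import *
o=get_obs();print(o['time'],o['eef_pos'],o['tcp_rot'])
P=camera_params("wrist");im=camera("wrist");cv2.imwrite("pics/wrist2.png",im[:,:,::-1])
E
```

```text
time: 0.9
eef_pos: [453.1, -41.0, 161.6]
tcp_rot: [2.306, 2.133, 0.0]
wrist_force: [0.4, 0.4, -0.1]
finger_gap: 0.992
0.9 [453.1168037  -40.99193454 161.6361449 ] [2.30645261e+00 2.13253958e+00 3.39107631e-04]
```

View pics/wrist2.png

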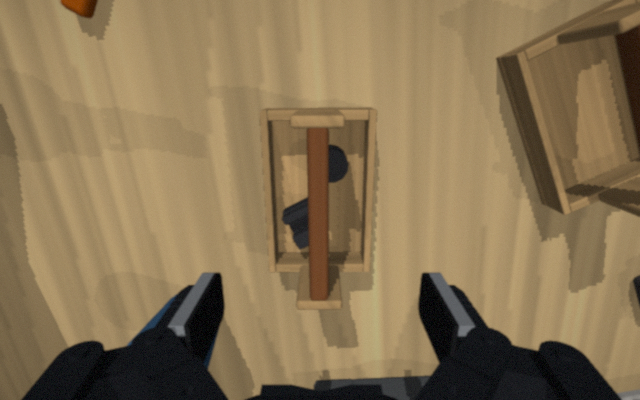

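Bar runs from (317,125) to (319,300), parallel to the image columns, midway between the fingers (221…421 → 321). I'll measure its centre precisely.

Run:
```python
from h import *
im=cv2.imread("pics/wrist2.png");m=mask(im,(0,110,40),(14,255,200));b,l=blobs(m,300)
for i,s,c in b: print(s,c)
i=[i for i,s,c in b if 290<c[0]<345][0]
for r in (135,180,230,280,295):
    x=np.where(l[r]==i)[0];print(r,x.min(),x.max(),ray("wrist",(x.min(),r),88).round(1),ray("wrist",(x.max()+1,r),88).round(1))
print("posts",ray("wrist",(317,115),88),ray("wrist",(319,302),88))
cv2.imwrite("pics/w2c.png",cv2.resize(im[90:320,240:400],None,fx=2.6,fy=2.6,interpolation=2))
```

```text
[61, 0, 36, 18, 416] [80.4, 6.4]
[615, 25, 25, 110, 1119] [631.7, 70.0]
[306, 128, 24, 173, 3448] [317.9, 211.3]
135 307 328 [448.3  15.5  88. ] [461.9  14.4  88. ]
180 308 328 [446.3 -13.1  88. ] [459.8 -14.1  88. ]
230 308 327 [443.2 -47.8  88. ] [456.7 -48.9  88. ]
280 310 328 [441.1 -86.4  88. ] [454.6 -87.5  88. ]
295 310 328 [440.  -98.7  88. ] [453.7 -99.8  88. ]
posts [455.45786954  26.97500792  88.        ] [ 446.03477605 -105.14731493   88.        ]
```

View pics/w2c.png

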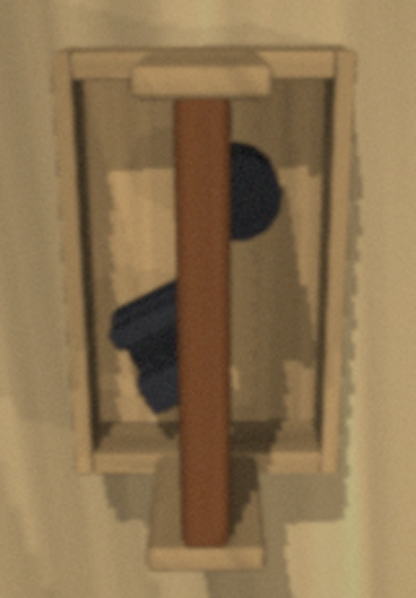

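```bash
python3 -m creep '[{"x":0,"y":-0.001,"z":0.030,"yaw":0,"fingers":0.085},{"x":0,"y":-0.002,"z":0.060,"yaw":0,"fingers":0.085},{"x":0,"y":-0.002,"z":0.085,"yaw":0,"fingers":0.085},{"x":0,"y":-0.002,"z":0.103,"yaw":0,"fingers":0.085},{"x":0,"y":-0.002,"z":0.103,"yaw":0,"fingers":0.085},{"x":0,"y":-0.002,"z":0.103,"yaw":0,"fingers":0.085},{"x":0,"y":-0.002,"z":0.103,"yaw":0,"fingers":0.07}]'
python3 - <<'E'
from h import *
cv2.imwrite("pics/side3.png",cv2.resize(camera("side")[100:330,180:440,::-1],None,fx=2.5,fy=2.5))
E
```

```text
time: 1.65
eef_pos: [452.1, -40.9, 59.7]
tcp_rot: [2.305, 2.132, 0.002]
wrist_force: [-0.1, 0.2, 1.2]
finger_gap: 0.852
```

View pics/side3.png

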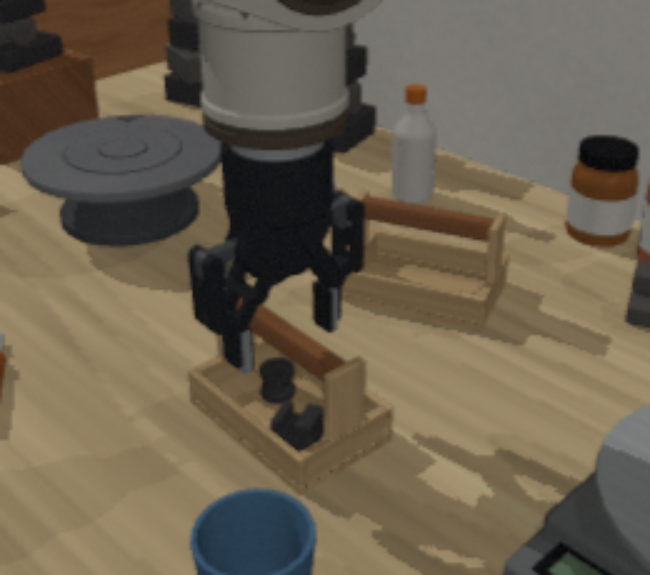

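The fingers straddle the middle of the bar, with both pieces visible in the tote. Closing now.

```bash
python3 -m creep '[{"x":0,"y":-0.001,"z":0.001,"yaw":0,"fingers":0.06},{"x":0,"y":-0.001,"z":0.001,"yaw":0,"fingers":0.05},{"x":0,"y":-0.001,"z":0.001,"yaw":0,"fingers":0.04},{"x":0,"y":-0.001,"z":0.001,"yaw":0,"fingers":0.03},{"x":0,"y":-0.001,"z":0.001,"yaw":0,"fingers":0.022},{"x":0,"y":-0.001,"z":0.001,"yaw":0,"fingers":0.018},{"x":0,"y":-0.001,"z":0.001,"yaw":0,"fingers":0.014},{"x":0,"y":-0.001,"z":0.001,"yaw":0,"fingers":0.0},{"x":0,"y":-0.001,"z":0.001,"yaw":0,"fingers":0.0},{"x":0,"y":-0.001,"z":0.001,"yaw":0,"fingers":0.0},{"x":0,"y":-0.001,"z":0.001,"yaw":0,"fingers":0.0},{"x":0,"y":-0.001,"z":0.001,"yaw":0,"fingers":0.0}]'
```

```text
time: 2.9
eef_pos: [451.1, -40.9, 58.8]
tcp_rot: [2.305, 2.132, 0.002]
wrist_force: [0.8, -0.5, 4.9]
finger_gap: 0.152
```

```bash
python3 -m creep '[{"x":0,"y":0,"z":-0.003,"yaw":0,"fingers":0.0},{"x":0,"y":0,"z":-0.008,"yaw":0,"fingers":0.0},{"x":0,"y":0,"z":-0.015,"yaw":0,"fingers":0.0},{"x":0,"y":0,"z":-0.025,"yaw":0,"fingers":0.0},{"x":0,"y":0,"z":-0.036,"yaw":0,"fingers":0.0},{"x":0,"y":0,"z":-0.048,"yaw":0,"fingers":0.0},{"x":0,"y":0,"z":-0.060,"yaw":0,"fingers":0.0},{"x":0,"y":0,"z":-0.072,"yaw":0,"fingers":0.0},{"x":0,"y":0,"z":-0.084,"yaw":0,"fingers":0.0},{"x":0,"y":0,"z":-0.094,"yaw":0,"fingers":0.0},{"x":0,"y":0,"z":-0.100,"yaw":0,"fingers":0.0},{"x":0,"y":0,"z":-0.100,"yaw":0,"fingers":0.0}]'
python3 - <<'E'
from h import *
o=get_obs();print(o['eef_pos'],o['tcp_rot'],o['wrist_torque'])
cv2.imwrite("pics/side4.png",cv2.resize(camera("side")[60:330,180:440,::-1],None,fx=2.2,fy=2.2))
E
```

```text
time: 4.1
eef_pos: [451.2, -40.9, 159.6]
tcp_rot: [2.304, 2.131, 0.003]
wrist_force: [-0.9, -0.9, -2.7]
finger_gap: 0.149
[451.19561905 -40.86788104 159.58177198] [2.30415035 2.13133395 0.00276459] [-0.04126626  0.01943579  0.00185683]
```

View pics/side4.png

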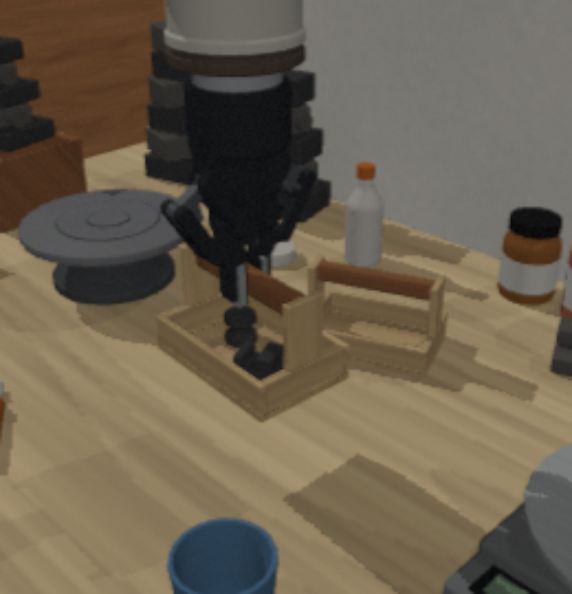

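```bash
python3 -m creep '[{"x":-0.002,"y":0.001,"z":0,"yaw":0,"fingers":0.0},{"x":-0.008,"y":0.003,"z":0,"yaw":0,"fingers":0.0},{"x":-0.020,"y":0.009,"z":0,"yaw":0,"fingers":0.0},{"x":-0.039,"y":0.017,"z":0,"yaw":0,"fingers":0.0},{"x":-0.062,"y":0.027,"z":0,"yaw":0,"fingers":0.0},{"x":-0.086,"y":0.037,"z":0,"yaw":0,"fingers":0.0},{"x":-0.109,"y":0.047,"z":0,"yaw":0,"fingers":0.0},{"x":-0.128,"y":0.055,"z":0,"yaw":0,"fingers":0.0},{"x":-0.142,"y":0.061,"z":0,"yaw":0,"fingers":0.0},{"x":-0.150,"y":0.065,"z":0,"yaw":0,"fingers":0.0},{"x":-0.154,"y":0.0665,"z":0,"yaw":0,"fingers":0.0},{"x":-0.154,"y":0.0665,"z":0,"yaw":0,"fingers":0.0}]'
python3 - <<'E'
from h import *
o=get_obs();p=o['eef_pos'];print(p,o['tcp_rot'])
R=cv2.Rodrigues(o['tcp_rot'])[0];print(R.T@(np.array([560,-359.2,p[2]])-p), R[:,2])
cv2.imwrite("pics/scene5.png",cv2.resize(camera("scene")[100:345,60:360,::-1],None,fx=2.4,fy=2.4))
E
```

```text
time: 5.35
eef_pos: [505.3, -199.5, 159.1]
tcp_rot: [2.305, 2.132, 0.002]
wrist_force: [0.2, 0.2, -3.6]
finger_gap: 0.153
[ 505.30037641 -199.46201301  159.05067661] [2.30490360e+00 2.13202641e+00 2.13640494e-03]
[-154.99760348   66.96252975    0.18929841] [ 2.24033530e-03 -4.17890026e-04 -9.99997403e-01]
```

View pics/scene5.png

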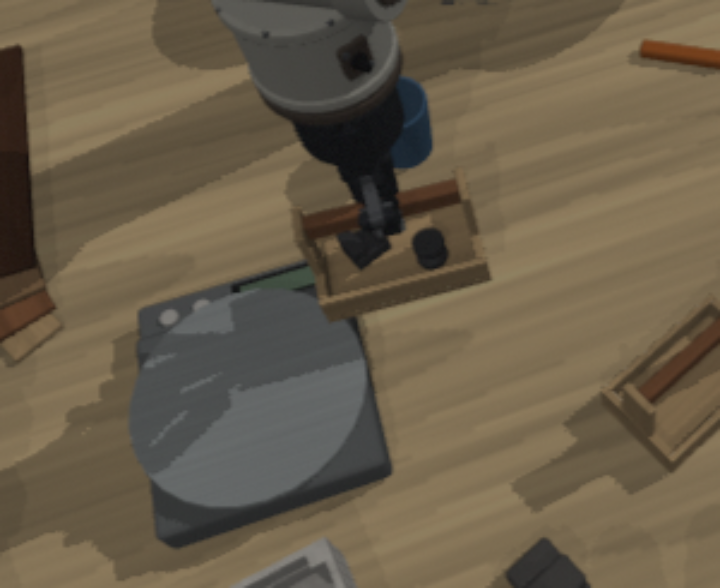

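The tote is halfway across and level, with both pieces inside at (365,247) and (430,247). Second half now.

```bash
python3 -m creep '[{"x":-0.002,"y":0.001,"z":0,"yaw":0,"fingers":0.0},{"x":-0.008,"y":0.003,"z":0,"yaw":0,"fingers":0.0},{"x":-0.020,"y":0.009,"z":0,"yaw":0,"fingers":0.0},{"x":-0.039,"y":0.017,"z":0,"yaw":0,"fingers":0.0},{"x":-0.062,"y":0.027,"z":0,"yaw":0,"fingers":0.0},{"x":-0.086,"y":0.037,"z":0,"yaw":0,"fingers":0.0},{"x":-0.109,"y":0.047,"z":0,"yaw":0,"fingers":0.0},{"x":-0.128,"y":0.055,"z":0,"yaw":0,"fingers":0.0},{"x":-0.142,"y":0.061,"z":0,"yaw":0,"fingers":0.0},{"x":-0.151,"y":0.065,"z":0,"yaw":0,"fingers":0.0},{"x":-0.155,"y":0.067,"z":0,"yaw":0,"fingers":0.0},{"x":-0.155,"y":0.067,"z":0,"yaw":0,"fingers":0.0}]'
python3 - <<'E'
from h import *
o=get_obs();p=o['eef_pos'];print(p,o['tcp_rot'])
cv2.imwrite("pics/scene6.png",cv2.resize(camera("scene")[150:345,60:300,::-1],None,fx=3,fy=3))
cv2.imwrite("pics/side6.png",cv2.resize(camera("side")[100:400,320:600,::-1],None,fx=2,fy=2))
E
```

```text
time: 6.6
eef_pos: [560.0, -359.2, 159.1]
tcp_rot: [2.305, 2.132, 0.002]
wrist_force: [0.4, 0.5, -3.6]
finger_gap: 0.15
[ 560.04035188 -359.16538916  159.1042119 ] [2.30501945e+00 2.13215133e+00 2.18769421e-03]
```

View pics/scene6.png

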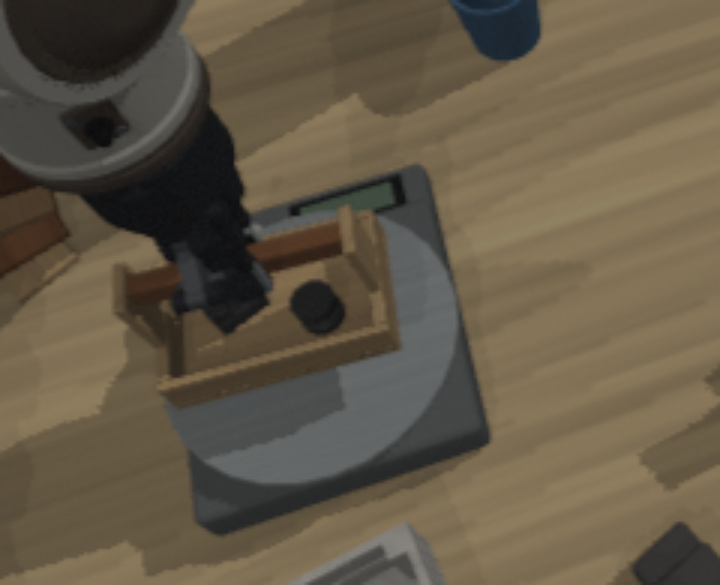

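View pics/side6.png

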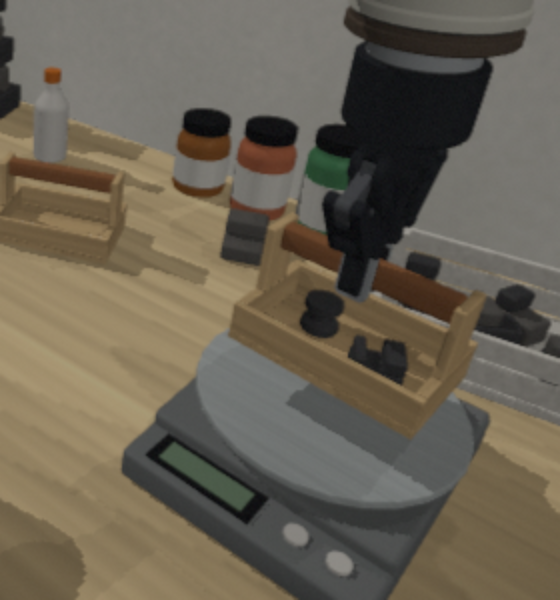

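The tote is held level about 40 mm above the pan, with both pieces inside. I'll lower it to just above the pan.

```bash
python3 -m creep '[{"x":0,"y":0,"z":0.003,"yaw":0,"fingers":0.0},{"x":0,"y":0,"z":0.008,"yaw":0,"fingers":0.0},{"x":0,"y":0,"z":0.014,"yaw":0,"fingers":0.0},{"x":0,"y":0,"z":0.020,"yaw":0,"fingers":0.0},{"x":0,"y":0,"z":0.026,"yaw":0,"fingers":0.0},{"x":0,"y":0,"z":0.030,"yaw":0,"fingers":0.0},{"x":0,"y":0,"z":0.034,"yaw":0,"fingers":0.0},{"x":0,"y":0,"z":0.036,"yaw":0,"fingers":0.0},{"x":0,"y":0,"z":0.037,"yaw":0,"fingers":0.0},{"x":0,"y":0,"z":0.037,"yaw":0,"fingers":0.0},{"x":0,"y":0,"z":0.037,"yaw":0,"fingers":0.0}]'
python3 - <<'E'
from h import *
cv2.imwrite("pics/scene7.png",cv2.resize(camera("scene")[150:345,60:300,::-1],None,fx=3,fy=3))
cv2.imwrite("pics/side7.png",cv2.resize(camera("side")[100:400,320:600,::-1],None,fx=2,fy=2))
E
```

```text
time: 7.8
eef_pos: [560.1, -358.4, 122.6]
tcp_rot: [2.304, 2.133, 0.002]
wrist_force: [0.5, 0.0, -3.6]
finger_gap: 0.155
```

View pics/scene7.png

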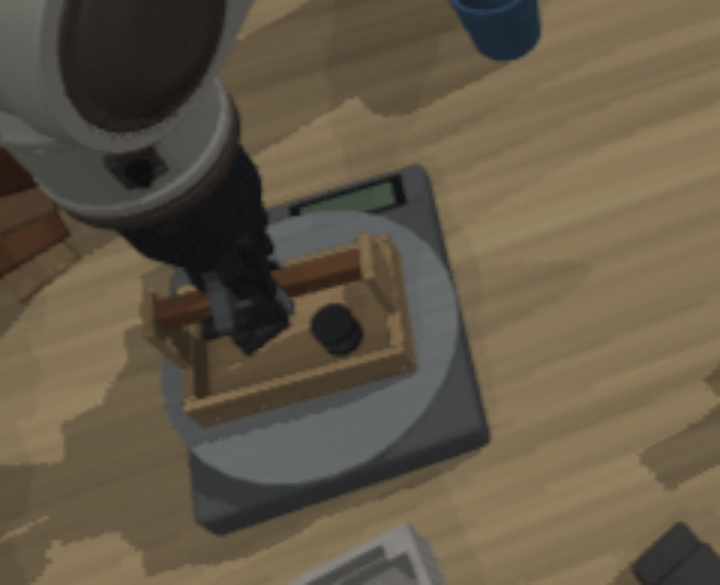

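View pics/side7.png

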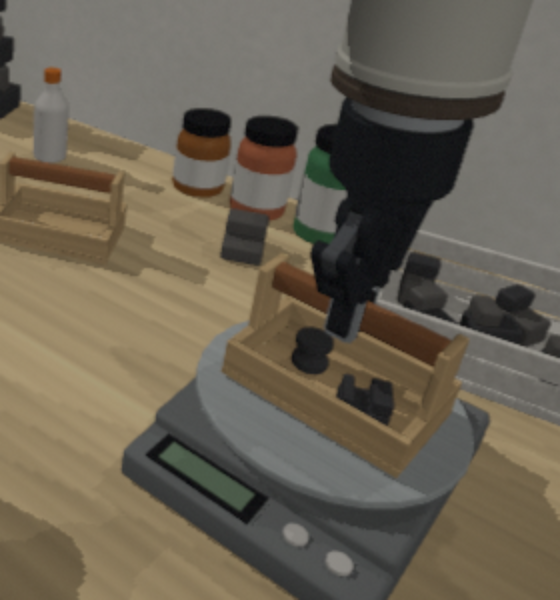

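```bash
python3 -m creep '[{"x":0.0,"y":0,"z":0.001,"yaw":0,"fingers":0.0},{"x":0.0,"y":0,"z":0.002,"yaw":0,"fingers":0.0},{"x":0.0,"y":0,"z":0.003,"yaw":0,"fingers":0.0},{"x":0.0,"y":0,"z":0.0035,"yaw":0,"fingers":0.0},{"x":0.0,"y":0,"z":0.0035,"yaw":0,"fingers":0.0},{"x":0.0,"y":0,"z":0.0035,"yaw":0,"fingers":0.0}]'
```

```text
time: 8.5
eef_pos: [560.1, -358.4, 119.0]
tcp_rot: [2.304, 2.133, 0.002]
wrist_force: [0.1, -0.1, -3.9]
finger_gap: 0.155
```

```bash
python3 -m creep '[{"x":0.0,"y":0,"z":0.0005,"yaw":0,"fingers":0.0},{"x":0.0,"y":0,"z":0.001,"yaw":0,"fingers":0.0},{"x":0.0,"y":0,"z":0.001,"yaw":0,"fingers":0.0},{"x":0.0,"y":0,"z":0.001,"yaw":0,"fingers":0.0}]'
```

```text
time: 8.9
eef_pos: [560.2, -358.4, 118.9]
tcp_rot: [2.303, 2.132, 0.003]
wrist_force: [-1.6, 2.6, 5.1]
finger_gap: 0.154
```

The force went from −3.9 to +5.1 N, so the tote is resting on the pan at TCP z 118.9, as predicted. Opening now.

```bash
python3 -m creep '[{"x":0,"y":0,"z":0,"yaw":0,"fingers":0.016},{"x":0,"y":0,"z":0,"yaw":0,"fingers":0.022},{"x":0,"y":0,"z":0,"yaw":0,"fingers":0.03},{"x":0,"y":0,"z":0,"yaw":0,"fingers":0.04},{"x":0,"y":0,"z":0,"yaw":0,"fingers":0.05},{"x":0,"y":0,"z":0,"yaw":0,"fingers":0.06},{"x":0,"y":0,"z":0,"yaw":0,"fingers":0.06},{"x":0,"y":0,"z":0,"yaw":0,"fingers":0.06}]'
python3 - <<'E'
from h import *
cv2.imwrite("pics/wrist8.png",camera("wrist")[:,:,::-1])
E
```

```text
time: 9.7
eef_pos: [560.2, -358.5, 118.8]
tcp_rot: [2.304, 2.132, 0.003]
wrist_force: [-0.4, 0.7, -0.4]
finger_gap: 0.707
```

View pics/wrist8.png

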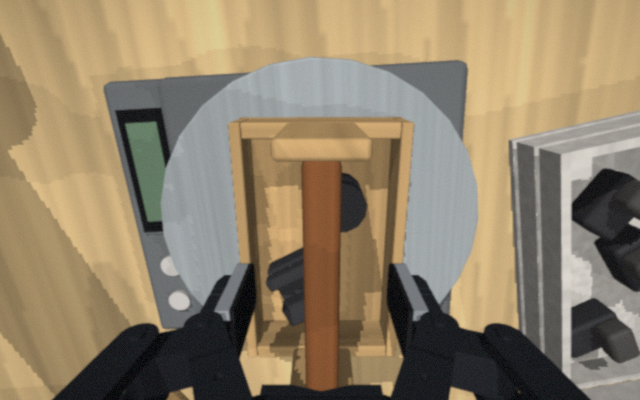

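Released: the fingers stand clear of the bar (305–340) on both sides, and the tote is centred sideways on the pan (232–410 against 162–477). Rising.

```bash
python3 -m creep '[{"x":0,"y":0,"z":-0.01,"yaw":0,"fingers":0.06},{"x":0,"y":0,"z":-0.025,"yaw":0,"fingers":0.06},{"x":0,"y":0,"z":-0.045,"yaw":0,"fingers":0.06},{"x":0,"y":0,"z":-0.07,"yaw":0,"fingers":0.06},{"x":0,"y":0,"z":-0.095,"yaw":0,"fingers":0.06},{"x":0,"y":0,"z":-0.12,"yaw":0,"fingers":0.06},{"x":0,"y":0,"z":-0.14,"yaw":0,"fingers":0.06},{"x":0,"y":0,"z":-0.15,"yaw":0,"fingers":0.06},{"x":0,"y":0,"z":-0.15,"yaw":0,"fingers":0.06},{"x":0,"y":0,"z":-0.15,"yaw":0,"fingers":0.06}]'
python3 - <<'E'
from h import *
im=camera("wrist")[:,:,::-1];cv2.imwrite("pics/wrist9.png",im)
cv2.imwrite("pics/side9.png",camera("side")[:,:,::-1])
for nm,lo,hi in (("bar",(0,110,40),(14,255,200)),("pan",(80,5,80),(130,60,255))):
    b,l=blobs(mask(im.copy(),lo,hi),800)
    print(nm,[(s,c) for _,s,c in b])
np.save("w9.npy",np.array(camera_params("wrist")['view']))
E
```

```text
time: 10.75
eef_pos: [559.7, -358.3, 268.3]
tcp_rot: [2.304, 2.132, 0.002]
wrist_force: [0.5, -0.1, -0.5]
finger_gap: 0.704
bar [([312, 121, 20, 148, 2483], [321.4, 193.4]), ([0, 309, 170, 66, 6079], [62.4, 340.7])]
pan [([191, 72, 224, 177, 18080], [306.9, 150.0])]
```

View pics/wrist9.png

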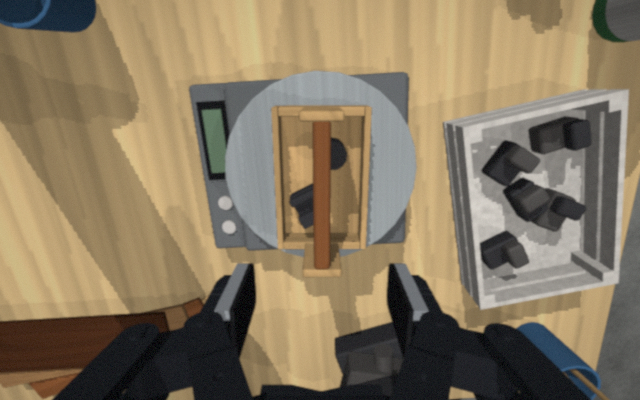

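View pics/side9.png

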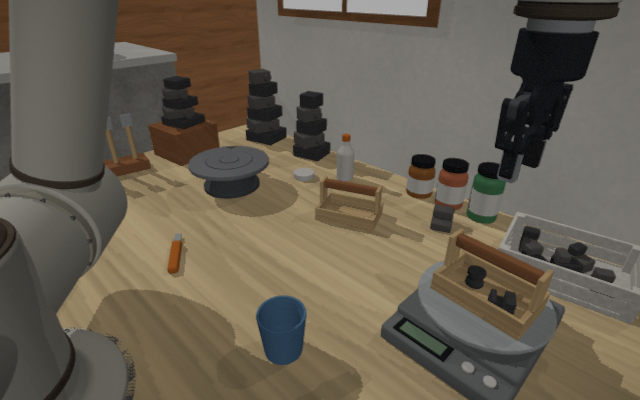

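Both views show the tote upright on the pan with both pieces inside: the wrist pan circle spans columns 225–416 and rows 71–256, and the post tops are at rows 108–275. One numeric check of the centring:

Run:
```python
from h import *
q=np.array([ray("wrist",p,60)[:2] for p in [(225,163),(320,71),(416,163),(252,98),(388,98),(242,217),(399,217)]])
A=np.c_[2*q,np.ones(len(q))];s=np.linalg.lstsq(A,(q**2).sum(1),rcond=None)[0];print("pan",s[:2],np.sqrt(s[2]+s[:2]@s[:2]))
a=ray("wrist",(322,109),148);b=ray("wrist",(322,276),148);print("handle",(a+b)/2,np.linalg.norm(a-b))
r=[ray("wrist",p,92) for p in [(273,107),(372,107),(370,248),(277,248)]];print("rim",np.mean(r,0))
```

```text
pan [ 559.04688666 -357.45913142] 98.57814925510529
handle [ 559.97812272 -358.7511066   148.        ] 138.84965301545222
rim [ 561.25112306 -359.77486536   92.        ]
```

The tote's centre is within about 3 mm of the pan's centre, so I'm handing in.

```bash
python3 -c "
from station import *
print(job_done());print(get_obs()['time'])"
```

```text
the job is handed in; nothing more can be done
None
the job is handed in; nothing more can be done
```

I picked up the tote with the two dark pieces by its handle bar, carried it level and lowered it onto the scale's pan while still gripped. I then let go and raised the arm clear. The job is handed in; no verdict is reported.

- **Set-down:** the vertical wrist force changed from −3.9 N to +5.1 N at TCP z 118.9 mm, where I expected the tote to touch, and I opened the fingers only after that.
- **Centring:** the last wrist picture put the pan centre at (559, −357) and the handle at (560, −359), about 2 mm apart. The tote rim measured about 3 mm off. My earlier pan estimates from the scene and side cameras differed from each other by about 5 mm, still well inside the 20 mm limit.
- **Final state:** the tote stands upright with both pieces inside and nothing touching it. The clock was at about 11 s of the 38 s allowed.
- **Failed check:** the first move call was refused because rows need all five keys; it moved nothing.

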